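# Tip the standing blank onto the set-up board and push it home

## Robot

A 6-joint arm with a two-finger parallel gripper is mounted at the origin on the work surface. World frame = base frame: x ahead of the robot, y to its left, z up, the work surface at z = 0. Lengths are in m, angles in rad, forces in N, time in s.
With the tool pointing down it reaches from about 0.275 to 0.725 m from the base axis. Payload 5.6 kg.
Tool frame: the origin (TCP) lies on the front face of the gripper's body, between the roots of the fingers; the fingertips stand 73 mm ahead of it and the grasp point (between the pads) lies 54 mm ahead of it; z points along the fingers, x is the direction in which the jaws open and shut, and the axes are right-handed (so a half turn about z gives the same grasp; the last joint's range is limited). The gripper opens to 85 mm and grips with 20 to 120 N. Pads are 22 mm wide; open, the fingers measure 114 mm over their backs; the gripper's body (76 mm by 85 mm) begins 54 mm behind the grasp point. The pads swing forward as they close: fully open they stand 13 mm farther back than shut.
Start: joints at [-1.026, 0.255, 0.108, 0, -1.424, -0.285], TCP at [0.141, -0.532, 0.304] pointing down, gripper open.
Joint ranges: [-2.95, 2.95], [-1.21, 1.97], [-1.09, 1.5], [-2.87, 1.71], [-2.94, -0.07], [-3.05, 3.05]. Speed limits (rad/s): [2.57, 2.57, 3.14, 3.14, 3.14, 3.14].

## Interface

Orientations are given as a 3x3 rotation matrix whose columns are the frame's x, y, z axes.
In Python, from rig import manip gives the robot as it stands.
- The arm moves only by the tool drive_tool, never from a script. Its argument "commands" is a list that holds one entry, the list of rows, each a list of 7 numbers: the shift along the tool's x, y, z scaled (see below), then the turn, a rotation vector about the tool's x, y, z scaled (see below), then the gripper's target within -1 to 1 (shut at 1, half-way at 0, fully open at -1). A call has 1 to 8 rows; each row shifts and turns the commanded pose from where the row before left it, along the tool's axes as they then stand; what a row does not reach is not made up. The controller multiplies each number of a shift by 50 mm and each number of a turn by 0.1 rad. A row lasts 1/10 s, in which the tool goes at most 50 mm and 8.59 degrees, less where a joint would pass 70% of its speed; a pose out of reach is approached as far as the arm can. A call with a number of a shift or a turn outside -1 to 1 is refused whole. A call with a gripper value outside its range is refused whole. The fingers move at their own pace and stop on an object; "newtons" is the grip in N (left out, the last holds). Time passes only in rows, so rows that do not move let the fingers close. It gives the time, the measured TCP pose, the force and the opening at its end, in the units of the state.
- manip.read_state(): the state, without advancing time (a new reading comes with each control period).
- manip.capture(name): name is "scene" or "top" or "wrist"; returns a dict with "img" (420x560x3 uint8, blue, green, red), "intrinsics" (3x3 intrinsics, pixels), "dist" ([k1, k2, p1, p2, k3] as OpenCV has them; the pictures are not rectified), "pose" (4x4, takes a point from camera to world coordinates). Camera axes: x right, y down, z forward; pixel columns grow to the right and rows downward; lengths in m; the calibration is good to about 2 mm. A picture is of the moment at which its call begins. There is no depth.
- manip.finish_job(): hands the job in, once; it reports no verdict.
Trained networks look in the newest picture that a camera, given by its name, has taken for a name from the list of things; names that differ only in an ending like _2 or _b are one class to them, and where a whole thing is asked for, a point or a joint stands for the part that bears it (a point fixed in the world has none). Each returns a list of dicts, best first, with "p" (0 to 1); they miss things now and then, are a little off and sometimes report something else, mostly with a low value. They report only what shows in the picture. A call takes as long as a camera call.
- manip.recognise(target, camera): "xyz" ([x, y, z] in m, in world coordinates, good to about 4 mm: the middle of the surface that is visible of it).
- manip.cut_out(target, camera): "pixels" (420x560 bool, what is visible of it).
- manip.place_of(target, camera): "xyz" ([x, y, z] in m, in world coordinates, good to about 4 mm: a listed point, or the origin of a listed thing).
The state is a dict: "time": time; "qpos": joint angles; "qvel": joint speeds; "tau": joint torques, N m; "eef_pos": TCP position; "eef_rot": TCP orientation; "force": force on the tool from outside, world axes, zero at the start; "ft_torque": the same for the moment, N m; "opening": opening from 0.0 (shut) to 1.0 (fully open).
Only numpy, scipy, OpenCV 4.12 (cv2) and the standard library are available. Lean on these libraries where they do the work, as an engineer would, in place of code of your own. Each camera call takes 0.05 s, during which the arm holds its last target. There are 200 camera calls.

## Task

Push the standing pale wooden blank over with a push near its top, towards the steel stop, so that it falls flat, blue-striped face up, inside the yellow outline of the set-up board and short of the stop. Then push it along the board by its near end until its red end sits square and fully home against the stop. Only push with the fingers: do not pick the blank up, and leave the glue bottle, the blue cup and the dark offcut where they stand.

Things in the scene. Friction and masses are not known exactly. Their poses are not given: they have to be found in the camera images.
- board: Grey set-up board fixed on the bench, 420 x 170 x 12 mm, long side along its x; its top is 12 mm above the bench. Origin: centre of its underside (bench level). +x points towards the stop. A yellow line 8 mm wide bounds the landing outline on three sides and the stop on the fourth; inside: x = -150 to +175 mm, y = -65 to +65 mm in the board's frame.
- stop (a point): Middle of the face of the dark steel stop bar, 15 mm above the board's top, at x = +175 mm in the board's frame; same axes as the board. The bar is fixed across the board's end, 30 mm thick along x, 150 mm wide along y, 30 mm high above the board's top.
- blank: Loose pale wooden blank, about 0.3 kg, 40 mm thick (x), 60 mm wide (y), 180 mm long (z, up to its red end), standing on end on the board near the end of the outline away from the stop. Origin: centre of its foot. Its x points from the blue-striped broad face to the plain one, which looks towards the stop (x within 0.08 rad of the board's x).
- blank_top (a point): Centre of the blank's red end face, 180 mm from its foot along its z; same axes as the blank. Pushed up here the blank tips about its foot's edge; after about 0.22 rad it falls by itself and lands some 50 to 105 mm short of the stop.
- blank_center (a point): Centre of the blank, 90 mm from its foot; same axes as the blank.
- bottle: White glue bottle with yellow label and red cap, 60 mm across, 150 mm tall, standing loose on the bench beside or beyond the board: leave it alone. Origin: centre of its underside.
- mug: Blue ceramic cup, 76 mm across, 90 mm tall, standing loose on the bench beside or beyond the board: leave it alone. Origin: centre of its underside.
- offcut: Dark brown wood offcut, 45 x 55 x 120 mm (tall), standing loose on the bench beside or beyond the board: leave it alone. Origin: centre of its underside.

How it is judged:
By the outcome, as a careful person would: the job done as asked, in the order asked, and still so for the second after the job is handed in, with the robot touching nothing.
It also fails if it takes over 35 s, if anything falls off the work surface, if the arm or the gripper's body presses on something with over 40 N, if the wrist force passes 120 N, or if a joint passes its speed limit or range.

## Working session

There is one attempt and no reset: what is moved stays moved. The work goes in short steps, Python scripts to look and compute and a tool call to move; the robot and the scene stay as the last step left them, time stands still between calls to the robot, and variables do not carry over. Pictures are saved under pics/ and viewed, about 8 in all and at most 12, crops included, and the job is handed in when it is done.

Besides the shell and the picture viewer there is one more tool, called after "Request:" as a command line: name --argument value ..., lists and objects as JSON in quotes. drive_tool: Moves the arm, as the interface text tells. Shifts and turns lie within -1 to 1; 1 stands for 50 mm of shift or 0.1 rad of turn. Its arguments: {"type":"object","properties":{"commands":{"type":"array"},"newtons":{"type":"number"}},"required":["commands"]}

```bash
mkdir -p pics; python3 - <<'E'
from rig import manip
import cv2,numpy as np
np.set_printoptions(precision=4,suppress=True)
ims=[]
for c in ["scene","top"]:
    r=manip.capture(c); cv2.imwrite(f"pics/{c}0.png",r["img"])
    print(c,r["pose"].tolist() if 0 else np.array(r["pose"])[:3,3])
    for t in ["board","stop","blank","blank_top","blank_center","bottle","mug","offcut"]:
        print(t,[(np.round(d["xyz"],4).tolist(),round(d["p"],2)) for d in manip.place_of(t,c)[:2]])
s=manip.read_state()
print(s["time"],s["eef_pos"],s["eef_rot"],s["force"],s["opening"])
E
```

```text
scene [ 1.1465 -0.2158  0.9914]
board [([0.5641, 0.0257, -0.0014], 0.74)]
stop [([0.5226, 0.1954, 0.0277], 0.74)]
blank [([0.5744, -0.0876, 0.0136], 0.64)]
blank_top [([0.579, -0.0886, 0.1858], 0.77)]
blank_center [([0.585, -0.0903, 0.0994], 0.65)]
bottle [([0.7195, 0.1, -0.0013], 0.97)]
mug [([0.6808, 0.2367, -0.0002], 0.88)]
offcut []
top [0.4573 0.065  0.989 ]
board [([0.564, 0.0275, -0.0013], 0.66)]
stop [([0.5215, 0.1945, 0.0273], 0.59)]
blank [([0.5855, -0.0876, 0.0094], 0.85)]
blank_top [([0.5849, -0.0922, 0.1941], 0.6), ([0.6819, 0.2313, 0.0076], 0.3)]
blank_center [([0.5865, -0.0893, 0.1041], 0.91)]
bottle [([0.7149, 0.0987, -0.0046], 0.85), ([0.5844, -0.0902, 0.0999], 0.53)]
mug [([0.6812, 0.2287, 0.0048], 0.68), ([0.4992, 0.3077, 0.0009], 0.38)]
offcut [([0.5019, 0.3001, 0.0006], 0.79)]
0.9 [ 0.1413 -0.5315  0.3039] [[-0.2569  0.9664  0.    ]
 [ 0.9664  0.2569 -0.    ]
 [-0.      0.     -1.    ]] [-0.855   0.3922  0.8535] 1.0010181917347107
```

View pics/scene0.png

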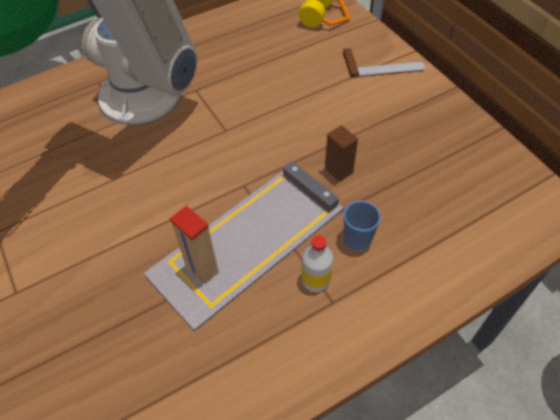

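View pics/top0.png

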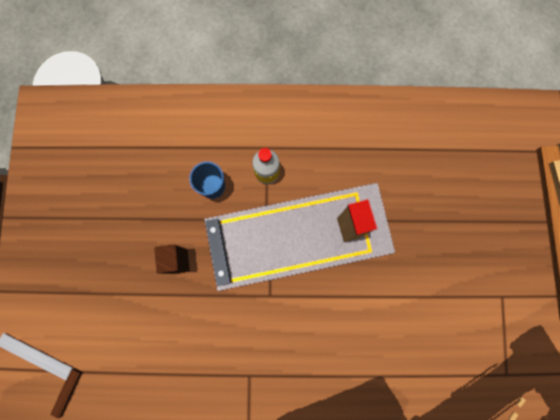

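Scene: blank near (195,245) with its red top up. Stop at (310,185), offcut (340,155) and cup (360,225) beyond it, bottle (317,268) beside. The top view shows the red end at (362,217), and the detections agree with both pictures. Next I measure the board and blank axes precisely from colours.

```bash
cat > h.py <<'E'
from rig import manip
import cv2,numpy as np
np.set_printoptions(precision=4,suppress=True)
def toworld(r,px,z):
    K,D,P=np.array(r["intrinsics"]),np.array(r["dist"]),np.array(r["pose"])
    n=cv2.undistortPoints(np.float64(px).reshape(-1,1,2),K,D).reshape(-1,2)
    d=np.c_[n,np.ones(len(n))]@P[:3,:3].T; o=P[:3,3]
    return (o+d*((z-o[2])/d[:,2])[:,None])[:,:2]
def mask(img,kind):
    b,g,r=[img[...,i].astype(int) for i in range(3)]
    return {"red":(r>130)&(g<60)&(b<60),"yel":(r>150)&(g>130)&(b<80)}[kind]
def rect(pts):
    c,(w,h),a=cv2.minAreaRect(np.float32(pts*1000)); return np.array(c)/1000,w,h,a
E
python3 - <<'E'
from h import *
for c in ["top","scene"]:
    r=manip.capture(c); 
    x0=np.array([.5844,-.0902])
    for k,z in [("red",.192),("yel",.012)]:
        v,u=np.nonzero(mask(r["img"],k)); p=toworld(r,np.c_[u,v],z)
        ref=x0 if k=="red" else np.array([.564,.027])
        p=p[np.linalg.norm(p-ref,axis=1)<(.06 if k=="red" else .21)]
        if k=="yel":
            # drop bottle label: rough board frame
            a=np.array([-.245,.97]);n=np.array([-.97,-.245]);q=(p-ref)
            p=p[(abs(q@n)<.085)&(abs(q@a)<.2)]
        print(c,k,len(p),rect(p),p.mean(0))
        if k=="yel":
            q=p-ref
            for s in (1,-1):
                m=(s*(q@n)>.05)&(abs(q@a)<.13) 
                l=cv2.fitLine(np.float32(p[m]),cv2.DIST_HUBER,0,.001,.001).ravel()
                print("line",m.sum(),l,np.arctan2(l[1],l[0]))
            m=(q@a<-.13)&(abs(q@n)<.055); print("end",m.sum(),p[m].mean(0))
E
```

```text
top red 611 (array([ 0.5792, -0.0894]), 59.04288101196289, 39.14925003051758, 15.799100875854492) [ 0.5792 -0.0893]
top yel 739 (array([0.5606, 0.0316]), 144.1857147216797, 328.8236083984375, 12.329293251037598) [0.5603 0.0202]
line 284 [ 0.2142 -0.9768  0.4951  0.0095] -1.3549557
line 265 [ 0.2146 -0.9767  0.6289  0.0419] -1.3544958
end 23 [ 0.608  -0.1232]
scene red 587 (array([ 0.5847, -0.0921]), 58.86310577392578, 39.76924133300781, 14.224226951599121) [ 0.5849 -0.0922]
scene yel 606 (array([0.5607, 0.0313]), 144.57496643066406, 330.2086486816406, 12.492506980895996) [0.5827 0.0087]
line 140 [ 0.2135 -0.9769  0.4891  0.0388] -1.3556283
line 251 [ 0.2149 -0.9766  0.6313  0.0347] -1.3542478
end 66 [ 0.6197 -0.1213]
```

Board axis is at 102.4°, the blank's x at about 105°, and its red end centre at about (0.582, -0.0907). Moving to a spot 50 mm behind the striped face, then turning so that tool +y is the push direction.

Request:
drive_tool --commands '[[[0.3,0.68,0,0,0,0,0.2],[0.3,0.68,0,0,0,0,0.2],[0.3,0.68,0,0,0,0,0.2],[0.3,0.68,0,0,0,0,0.2],[0.3,0.68,0,0,0,0,0.2],[0.3,0.68,0,0,0,0,0.2],[0.3,0.68,0,0,0,0,0.2],[0.3,0.68,0,0,0,0,0.2]]]' --newtons 60

```text
time: 1.8
eef_pos: [0.3744, -0.3445, 0.3041]
eef_rot: [[-0.257, 0.966, 0.0], [0.966, 0.257, -0.0], [-0.0, 0.0, -1.0]]
force: [0.0, -1.2, 0.7]
opening: 0.399
```

Request:
drive_tool --commands '[[[0,0,0,0,0,-1,0.2],[0,0,0,0,0,-1,0.2],[0,0,0,0,0,-1,0.2],[0,0,0,0,0,-1,0.2],[0,0,0,0,0,-1,0.2],[0,0,0,0,0,-1,0.2],[0,0,0,0,0,-1,0.2],[0,0,0,0,0,-1,0.2]]]'

```text
time: 2.6
eef_pos: [0.3733, -0.3457, 0.3039]
eef_rot: [[-0.874, 0.485, 0.0], [0.485, 0.874, -0.0], [-0.0, 0.0, -1.0]]
force: [0.8, -0.3, -0.0]
opening: 0.398
```

Request:
drive_tool --commands '[[[0,0,0,0,0,-1,0.2],[0,0,0,0,0,-1,0.2],[0,0,0,0,0,-1,0.2],[0,0,0,0,0,-1,0.2],[0,0,0,0,0,-1,0.2],[0,0,0,0,0,-1,0.2],[0,0,0,0,0,-1,0.2],[0,0,0,0,0,-0.73,0.2]]]'

```text
time: 3.4
eef_pos: [0.3733, -0.3457, 0.3039]
eef_rot: [[-0.965, -0.263, 0.0], [-0.263, 0.965, -0.0], [-0.0, -0.0, -1.0]]
force: [-0.1, 0.1, 0.1]
opening: 0.398
```

Request:
drive_tool --commands '[[[-0.67,0.3,0.17,0,0,0,0.2],[-0.67,0.3,0.17,0,0,0,0.2],[-0.67,0.3,0.17,0,0,0,0.2],[-0.67,0.3,0.17,0,0,0,0.2],[-0.67,0.3,0.17,0,0,0,0.2],[-0.67,0.3,0.17,0,0,0,0.2],[-0.67,0.3,0.17,0,0,0,0.2],[-0.67,0.3,0.17,0,0,0,0.2]]]'

```text
time: 4.2
eef_pos: [0.6022, -0.1593, 0.2355]
eef_rot: [[-0.966, -0.259, 0.0], [-0.259, 0.966, -0.0], [-0.0, -0.0, -1.0]]
force: [0.6, -0.5, 0.1]
opening: 0.397
```

```bash
python3 - <<'E'
from h import *
s=manip.read_state(); print(s["eef_pos"])
a=manip.capture("scene")["img"][150:330,100:300]; b=manip.capture("wrist")["img"]
cv2.imwrite("pics/p1.png",np.hstack([cv2.resize(a,(400,360)),cv2.resize(b,(400,360))]))
E
```

```text
[ 0.6022 -0.1593  0.2355]
```

View pics/p1.png

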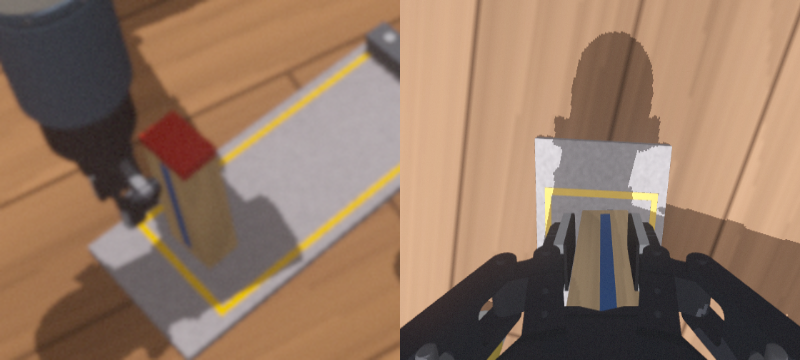

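Left half: fingers behind the striped face near the top. Right half (wrist): blue stripe at (605,260), midway between the fingers at (565,260) and (640,260), so the tool is centred. Approach slowly and push.

Request:
drive_tool --commands '[[[0,0.2,0,0,0,0,0.2],[0,0.2,0,0,0,0,0.2],[0,0.15,0,0,0,0,0.2],[0,0.1,0,0,0,0,0.2],[0,0.1,0,0,0,0,0.2],[0,0.1,0,0,0,0,0.2],[0,0.1,0,0,0,0,0.2],[0,0.1,0,0,0,0,0.2]]]'

```text
time: 5.1
eef_pos: [0.5874, -0.1094, 0.2359]
eef_rot: [[-0.966, -0.259, 0.0], [-0.259, 0.966, -0.0], [-0.0, -0.0, -1.0]]
force: [-1.0, -0.8, 0.4]
opening: 0.402
```

Request:
drive_tool --commands '[[[0,0.1,0,0,0,0,0.2],[0,0.1,0,0,0,0,0.2],[0,0.1,0,0,0,0,0.2]]]'

```text
time: 5.4
eef_pos: [0.5835, -0.0947, 0.2358]
eef_rot: [[-0.966, -0.259, -0.0], [-0.259, 0.966, 0.0], [0.0, 0.0, -1.0]]
force: [-0.4, 0.5, 0.5]
opening: 0.401
```

```bash
python3 - <<'E'
from h import *
s=manip.read_state(); print(s["eef_pos"],s["force"])
a=manip.capture("scene")["img"][130:340,100:380]; b=manip.capture("wrist")["img"]
cv2.imwrite("pics/p2.png",np.hstack([cv2.resize(a,(440,330)),cv2.resize(b,(360,330))]))
E
```

```text
[ 0.5835 -0.0947  0.2358] [-0.3539  0.5439  0.5146]
```

View pics/p2.png

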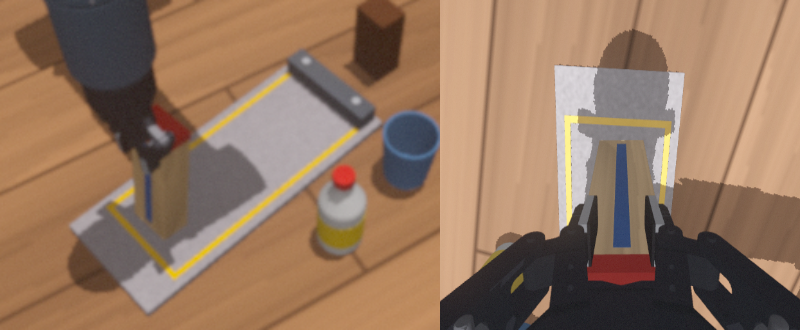

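The blank is tilting squarely: the stripe is centred in the wrist view at (621,195). Push on past the balance point.

Request:
drive_tool --commands '[[[0,0.1,0,0,0,0,0.2],[0,0.1,0,0,0,0,0.2],[0,0.1,0,0,0,0,0.2],[0,0,0,0,0,0,0.2],[0,0,0,0,0,0,0.2],[0,0,0,0,0,0,0.2]]]'

```text
time: 6.1
eef_pos: [0.5798, -0.0808, 0.2359]
eef_rot: [[-0.966, -0.259, 0.0], [-0.259, 0.966, -0.0], [-0.0, -0.0, -1.0]]
force: [0.5, 0.1, 0.0]
opening: 0.401
```

```bash
python3 - <<'E'
from h import *
s=manip.read_state(); print(s["eef_pos"],s["force"])
for c in ("scene","top"):
    manip.capture(c)
    for t in ("blank","blank_top"): print(c,t,[(np.array(d["xyz"]),d["p"]) for d in manip.place_of(t,c)[:1]])
a=manip.capture("scene")["img"][130:340,100:380]; b=manip.capture("top")["img"][150:330,180:420]
cv2.imwrite("pics/p3.png",np.hstack([cv2.resize(a,(400,300)),cv2.resize(b,(400,300))]))
E
```

```text
[ 0.5798 -0.0808  0.2359] [0.5342 0.0875 0.0198]
scene blank [(array([ 0.5684, -0.0623,  0.0333]), 0.71)]
scene blank_top [(array([0.523 , 0.1146, 0.0282]), 0.81)]
top blank [(array([ 0.5752, -0.0596,  0.0312]), 0.52)]
top blank_top []
```

View pics/p3.png

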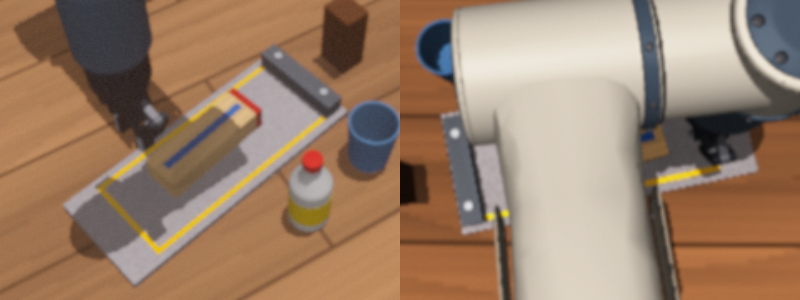

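The blank fell flat with the blue stripe up at (200,135), inside the yellow lines, red end at (245,105), short of the stop. Next: retreat, turn square to the board, and lower behind the near end.

Request:
drive_tool --commands '[[[0.06,-0.45,0,0,0,0.45,0.2],[0.06,-0.45,0,0,0,0,0.2],[0,0,0.6,0,0,0,0.2],[0,0,0.6,0,0,0,0.2],[0,0,0.6,0,0,0,0.2],[0,0,0.6,0,0,0,0.2],[0,0,0.4,0,0,0,0.2],[0,0,0,0,0,0,0.2]]]'

```text
time: 7.3
eef_pos: [0.5826, -0.1257, 0.0927]
eef_rot: [[-0.977, -0.215, -0.007], [-0.215, 0.977, 0.0], [0.006, 0.002, -1.0]]
force: [-0.8, 0.5, -0.2]
opening: 0.401
```

```bash
python3 - <<'E'
from h import *
s=manip.read_state(); print(s["eef_pos"],s["force"])
for c in ("scene","wrist"):
    manip.capture(c)
    for t in ("blank","blank_top","stop"): print(c,t,[(np.array(d["xyz"]),d["p"]) for d in manip.place_of(t,c)[:1]])
a=manip.capture("scene")["img"][130:340,100:380]; b=manip.capture("wrist")["img"]
cv2.imwrite("pics/p4.png",np.hstack([cv2.resize(a,(400,300)),cv2.resize(b,(400,300))]))
E
```

```text
[ 0.5826 -0.1257  0.0927] [-0.7741  0.5035 -0.1965]
scene blank [(array([ 0.568 , -0.0611,  0.0316]), 0.69)]
scene blank_top [(array([0.5239, 0.1134, 0.028 ]), 0.9)]
scene stop [(array([0.5248, 0.1918, 0.0265]), 0.63)]
wrist blank []
wrist blank_top []
wrist stop []
```

View pics/p4.png

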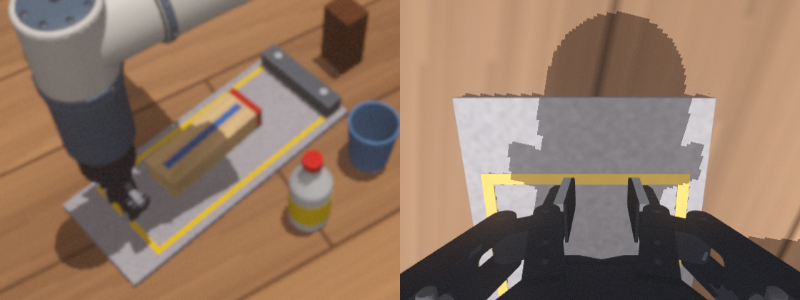

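The tool sits square behind the near end, fingers inside the yellow line, with about 55 mm of gap. Push.

Request:
drive_tool --commands '[[[0,0.25,0,0,0,0,0.2],[0,0.25,0,0,0,0,0.2],[0,0.25,0,0,0,0,0.2],[0,0.12,0,0,0,0,0.2],[0,0.12,0,0,0,0,0.2],[0,0.12,0,0,0,0,0.2],[0,0.12,0,0,0,0,0.2],[0,0.12,0,0,0,0,0.2]]]'

```text
time: 8.6
eef_pos: [0.57, -0.0598, 0.0959]
eef_rot: [[-0.977, -0.215, -0.0], [-0.215, 0.977, -0.0], [0.0, -0.0, -1.0]]
force: [0.2, -1.7, -0.2]
opening: 0.396
```

Request:
drive_tool --commands '[[[0,0.12,0,0,0,0,0.2],[0,0.12,0,0,0,0,0.2],[0,0.12,0,0,0,0,0.2],[0,0.12,0,0,0,0,0.2],[0,0.12,0,0,0,0,0.2]]]'

```text
time: 9.1
eef_pos: [0.5636, -0.0301, 0.096]
eef_rot: [[-0.977, -0.215, 0.0], [-0.215, 0.977, -0.0], [-0.0, -0.0, -1.0]]
force: [1.1, -2.9, 1.1]
opening: 0.4
```

```bash
python3 - <<'E'
from h import *
s=manip.read_state(); print(s["eef_pos"],s["force"])
for c in ("scene",):
    a=manip.capture(c)["img"]
    for t in ("blank","blank_top","stop"): print(c,t,[(np.array(d["xyz"]),d["p"]) for d in manip.place_of(t,c)[:1]])
cv2.imwrite("pics/p5.png",cv2.resize(a[140:320,160:400],(800,600),interpolation=cv2.INTER_CUBIC))
E
```

```text
[ 0.5636 -0.0301  0.096 ] [ 1.131  -2.8552  1.0602]
scene blank [(array([ 0.5586, -0.0181,  0.0326]), 0.89)]
scene blank_top [(array([0.5237, 0.1599, 0.029 ]), 0.88)]
scene stop [(array([0.5251, 0.1961, 0.0273]), 0.61)]
```

View pics/p5.png

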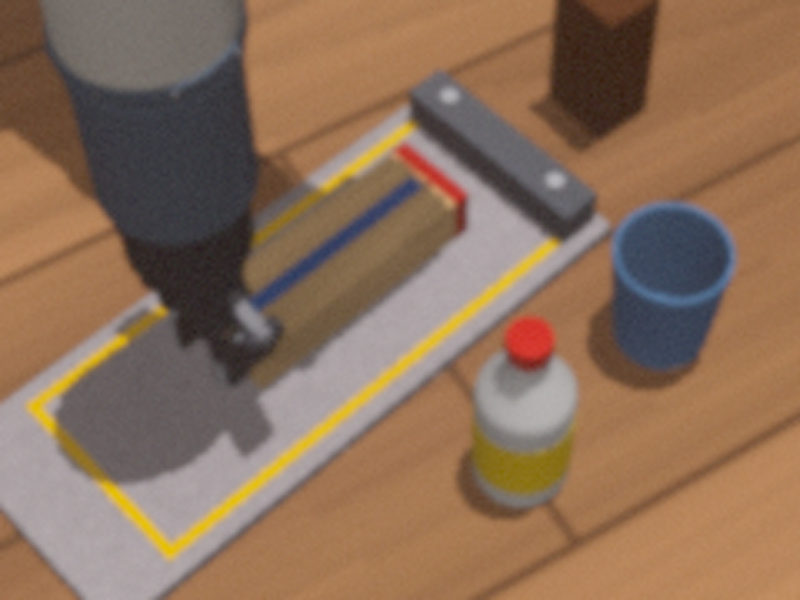

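The blank is squared up, with its red end at (435,190) about 35 mm from the stop face. Push on, slower, and watch for the force rise.

Request:
drive_tool --commands '[[[0,0.12,0,0,0,0,0.2],[0,0.12,0,0,0,0,0.2],[0,0.12,0,0,0,0,0.2],[0,0.1,0,0,0,0,0.2],[0,0.06,0,0,0,0,0.2],[0,0.04,0,0,0,0,0.2]]]'

```text
time: 9.9
eef_pos: [0.5574, -0.0029, 0.0958]
eef_rot: [[-0.976, -0.216, -0.0], [-0.216, 0.976, 0.0], [0.0, 0.0, -1.0]]
force: [-0.4, -1.0, -0.9]
opening: 0.404
```

Request:
drive_tool --commands '[[[0,0.04,0,0,0,0,0.2],[0,0.04,0,0,0,0,0.2],[0,0.04,0,0,0,0,0.2]]]'

```text
time: 10.2
eef_pos: [0.5563, 0.0027, 0.0959]
eef_rot: [[-0.977, -0.215, -0.0], [-0.215, 0.977, 0.0], [0.0, 0.0, -1.0]]
force: [-0.1, -0.8, -1.8]
opening: 0.397
```

Request:
drive_tool --commands '[[[0,0.04,0,0,0,0,0.2],[0,0.04,0,0,0,0,0.2]]]'

```text
time: 10.4
eef_pos: [0.5555, 0.0061, 0.096]
eef_rot: [[-0.976, -0.216, -0.0], [-0.216, 0.976, -0.001], [0.0, -0.001, -1.0]]
force: [3.3, -10.5, -2.2]
opening: 0.401
```

Request:
drive_tool --commands '[[[0,0.04,0,0,0,0,0.2],[0,0.0,0,0,0,0,0.2]]]'

```text
time: 10.6
eef_pos: [0.5555, 0.0063, 0.0964]
eef_rot: [[-0.976, -0.216, 0.0], [-0.216, 0.976, -0.004], [0.0, -0.004, -1.0]]
force: [3.3, -11.8, -1.4]
opening: 0.401
```

```bash
python3 - <<'E'
from h import *
s=manip.read_state(); print(s["eef_pos"],s["force"])
for c in ("scene",):
    a=manip.capture(c)["img"]
    for t in ("blank","blank_top","stop"): print(c,t,[(np.array(d["xyz"]),d["p"]) for d in manip.place_of(t,c)[:1]])
cv2.imwrite("pics/p6.png",cv2.resize(a[140:320,160:400],(800,600),interpolation=cv2.INTER_CUBIC))
E
```

```text
[0.5555 0.0063 0.0964] [  3.3182 -11.794   -1.3958]
scene blank [(array([0.5534, 0.019 , 0.0319]), 0.7)]
scene blank_top [(array([0.5146, 0.1976, 0.0293]), 0.72)]
scene stop [(array([0.5253, 0.1948, 0.0274]), 0.6)]
```

View pics/p6.png

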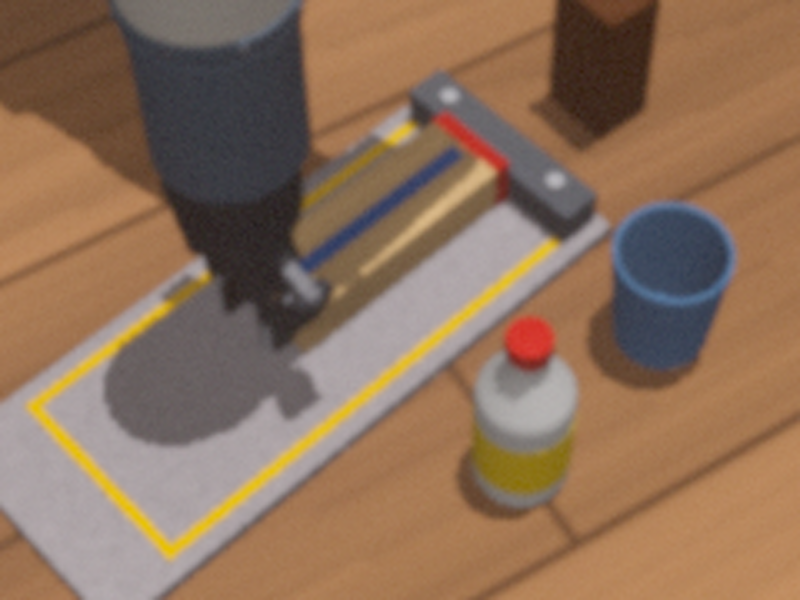

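The red end at (475,160) is against the stop, and the force rose from about 1 N to 12 N. One small seating push, then back off straight, lift and check from above.

Request:
drive_tool --commands '[[[0,0.03,0,0,0,0,0.2],[0,0,0,0,0,0,0.2],[0,-0.1,0,0,0,0,0.2],[0,-0.5,0,0,0,0,0.2],[0,-0.6,0,0,0,0,0.2],[0,-0.4,-0.5,0,0,0,0.2],[0,-0.4,-0.8,0,0,0,0.2],[0,-0.6,-0.8,0,0,0,0.2]]]'

```text
time: 11.6
eef_pos: [0.5825, -0.1168, 0.2019]
eef_rot: [[-0.976, -0.217, -0.001], [-0.217, 0.976, 0.001], [0.001, 0.001, -1.0]]
force: [2.2, 0.3, 0.0]
opening: 0.402
```

Request:
drive_tool --commands '[[[0.7,-0.7,0,0,0,0,0.2],[0.7,-0.7,0,0,0,0,0.2],[0.7,-0.7,0,0,0,0,0.2],[0.7,-0.7,0,0,0,0,0.2],[0.7,-0.7,0,0,0,0,0.2],[0.7,-0.7,0,0,0,0,0.2],[0,0,0,0,0,0,0.2]]]'

```text
time: 12.3
eef_pos: [0.4199, -0.3709, 0.201]
eef_rot: [[-0.978, -0.21, -0.0], [-0.21, 0.978, -0.0], [0.0, -0.0, -1.0]]
force: [-0.2, 0.6, 0.2]
opening: 0.399
```

```bash
python3 - <<'E'
from h import *
s=manip.read_state(); print(s["eef_pos"],s["force"])
r=manip.capture("top");a=r["img"]
for t in ("blank","blank_top","stop","bottle","mug","offcut"): print(t,[(np.array(d["xyz"]),d["p"]) for d in manip.place_of(t,"top")[:1]])
b=manip.capture("scene")["img"]
m=manip.cut_out("blank","top")
if m:
    v,u=np.nonzero(m[0]["pixels"]); print(rect(toworld(r,np.c_[u,v],.052)))
cv2.imwrite("pics/p7.png",np.hstack([cv2.resize(a[150:310,190:400],(400,305),interpolation=cv2.INTER_CUBIC),cv2.resize(b[140:320,160:396],(400,305),interpolation=cv2.INTER_CUBIC)]))
E
```

```text
[ 0.4199 -0.3709  0.201 ] [-0.1561  0.6141  0.174 ]
blank [(array([0.5592, 0.0192, 0.0313]), 0.78)]
blank_top [(array([0.5203, 0.19  , 0.0348]), 0.82)]
stop [(array([0.5255, 0.1934, 0.0281]), 0.68)]
bottle [(array([ 0.7192,  0.1012, -0.0017]), 0.82)]
mug [(array([0.6806, 0.2314, 0.0023]), 0.63)]
offcut [(array([0.4994, 0.305 , 0.0014]), 0.93)]
(array([0.5339, 0.1055]), 66.06580352783203, 179.89181518554688, 11.913798332214355)
```

View pics/p7.png

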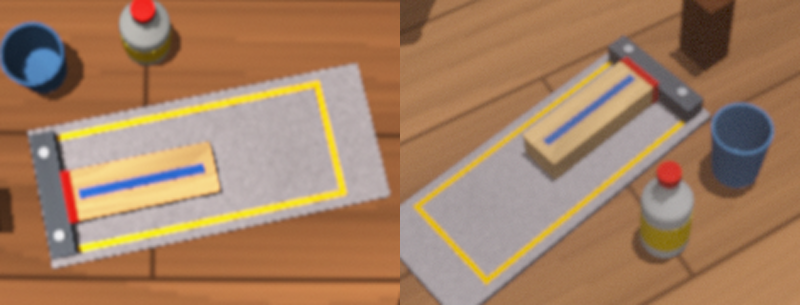

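The top view (left) shows the red end at (68,195) flush against the stop at (58,195), blue stripe up, inside the outline. The bottle, cup and offcut are where they were. Handing in.

```bash
python3 -c "
from rig import manip
print(manip.finish_job())"
```

```text
the job is handed in; nothing more can be done
None
```

I pushed the blank over near its top with two fingers. It fell flat, blue stripe up, inside the yellow outline and about 80 mm short of the stop. I then pushed it along the board by its near end until it met the stop, backed the arm clear and handed the job in at about 12.5 s of the 35 s allowed.

**Contact with the stop:** while pushing, the wrist force rose from about 1 N to 12 N and the blank stopped moving. After a small extra seating push and backing off, the top view shows the red end flush against the stop.

**Squareness:** the blank lies within about 0.5° (0.01 rad) of the board's axis, which is within what I can measure.

**Other objects:** the bottle, cup and offcut were found within about 5 mm of their first positions, which is the networks' own scatter.

**Disagreements:** just after contact, the scene camera placed the red end about 5 mm past the stop face. In the last top view the network placed it about 2 mm short. Both are about the networks' own error, so I relied on the force and the pictures. I did not measure the remaining gap separately.

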